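# Slide the case home between the fresh-glued rails

### The arm

A 6-joint arm with a two-finger parallel gripper is mounted at the origin on the work surface. World frame = base frame: x ahead of the robot, y to its left, z up, the work surface at z = 0. Lengths are in m, angles in rad, forces in N, time in s.
With the tool pointing down it reaches from about 0.35 to 0.725 m from the base axis. Payload 6 kg.
Tool frame: the origin (TCP) lies midway between the tips of the shut fingers; the grasp point (between the pads) lies robot.hold_point_z behind it (robot.hold_point_z is the distance from the TCP to the grasp point, in m); z points along the fingers, x is the direction in which the jaws open and shut, and the axes are right-handed (so a half turn about z gives the same grasp; the last joint's range is limited). The gripper opens to 85 mm and grips with 20 to 120 N. Pads are 22 mm wide; open, the fingers measure 114 mm over their backs; the gripper's body (76 mm by 85 mm) begins 54 mm behind the grasp point. The pads swing forward as they close: fully open they stand 13 mm farther back than shut.
Start: joints at [1.504, 0.04, 0.085, 0, -1.615, -0.334], TCP at [0.234, 0.552, 0.231] pointing down, gripper open.
Joint ranges: [-2.56, 2.56], [-1.29, 2.01], [-1.08, 1.49], [-3.29, 1.98], [-2.81, -0.18], [-2.99, 2.99]. Speed limits (rad/s): [2.57, 2.57, 3.01, 3.14, 3.14, 3.14].

### API

Orientations are given as a rotation vector (axis times angle).
In Python, from rig import robot, eyes, finder gives the robot as it stands. The module is installed in compiled form; this text tells all that it offers.
- The arm moves only by the tool send_rows, never from a script. Its argument "deltas" is a list that holds one entry, the list of rows, each a list of 6 numbers: the shift along the tool's x, y, z in cm, then the turn, a rotation vector about the tool's x, y, z in degrees. In form: [[[dx, dy, dz, ax, ay, az], ...]]. A call has 1 to 12 rows; each row is the pose to reach, as a shift and turn from the pose commanded when the call began, along the tool's axes at that moment; what a row does not reach only later rows make up. A row lasts 1/12 s, in which the tool goes at most 41.7 mm and 7.16 degrees, less where a joint would pass 70% of its speed; a pose out of reach is approached as far as the arm can. A call with a gripper value outside its range is refused whole. "fingers" is the opening, from -1 (shut) to 1 (fully open), set as the call begins (left out, the last holds). The fingers move at their own pace and stop on an object; the grip force is fixed at half the most. Time passes only in rows, so rows that repeat a pose let the fingers close. It gives the time, the measured TCP pose, the force and the opening at its end, in the units of the state.
- robot.observe(): the state, without advancing time (a new reading comes with each control period).
- eyes.get_image(name): name is "side" or "top" or "wrist"; returns a dict with "pixels" (480x640x3 uint8, red, green, blue), "mtx" (3x3 intrinsics, pixels), "k1" (the pictures are not rectified: a ray, as slopes to the right and down, at radius r is drawn at 1 + k1 r^2 times it, then the intrinsics apply), "eye" and "attitude" of the camera in the world. Camera axes: x right, y up, looking along -z (the intrinsics and any distortion apply to the point x, -y, -z); pixel columns grow to the right and rows downward; lengths in m; the calibration is good to about 2 mm. A picture is of the moment at which its call begins. There is no depth.
- robot.close_job(): hands the job in, once; it reports no verdict.
Trained networks look in a picture, given as the dict that the camera call returned (one of the last four; its "shot" number tells which), for a name from the list of things; names that differ only in an ending like _2 or _b are one class to them, and where a whole thing is asked for, a point or a joint stands for the part that bears it (a point fixed in the world has none). Each returns a list of dicts, best first, with "p" (0 to 1); they miss things now and then, are a little off and sometimes report something else, mostly with a low value. They report only what shows in the picture. A call takes as long as a camera call. They do not tell look-alikes from the thing itself.
- finder.recognise(query, picture): "bbox" ([left, top, right, bottom] in pixels, round what is visible of it).
The state is a dict: "time": time; "joint_positions": joint angles; "dq": joint speeds; "effort": joint torques, N m; "ee_pos": TCP position; "ee_rot": TCP orientation; "ft_force": force on the tool from outside, world axes, zero at the start; "ft_torque": the same for the moment, N m; "grip_width": finger opening in m.
Only numpy, scipy, OpenCV 4.12 (cv2) and the standard library are available. Lean on these libraries where they do the work, as an engineer would, in place of code of your own. Each camera call takes 0.05 s, during which the arm holds its last target.

### The job

Push the closed wooden case along the board and down the lane between the two low rails until it sits straight and fully home against the end stop. The rails have only just been glued down, so neither the case nor the robot may touch either of them. Push slowly and steadily, keep the case flat on the board without lifting or tipping it, leave the glue bottle, brush and jar where they are, and finish with the hand clear.

Things in the scene. Friction and masses are not known exactly. Their poses are not given: they have to be found in the camera images.
- rack: Fixed plywood board on the bench, 420 x 250 x 12. Origin at bench height on the lane's centre line below the mouth; +x runs down the lane, z up. Spans x -220 to 200, y -125 to 125, top at z 12; open apron at x below 0. Lane: x 0 to 180, 118 wide (11 to spare on each side of the case), ending at a dark wooden stop: face at x 180, 150 wide, 20 thick, 50 high above the board.
- lane_mouth (a point): Point on the board's top at the middle of the lane's mouth (where the rails begin); axes as the board's.
- lane_end (a point): Point on the board's top at the middle of the end stop's face, 180 beyond lane_mouth; axes as the board's.
- rail_left: Fixed dark wooden rail on the +y side of the lane, 180 long (board x 0 to 180), 16 wide (board y 59 to 75), 18 high (top 30 above the bench). Origin under its centre at the board's top. Must not be touched.
- rail_right: The same rail on the -y side of the lane (board y -59 to -75). Must not be touched.
- case: Loose closed wooden case with dark lid seam and small flat brass fittings, 110 long (x), 96 wide (y), 60 high, 0.3 to 0.65 kg, slides on the board. Origin at the centre of its underside. Starts on the apron, its x axis up to 0.3 rad off the lane's, its origin up to 30 off the centre line and 110 to 135 before the mouth. Fully home, its origin is 55 before the stop's face.
- glue: Glue bottle standing on the bench beside the board, 56 in diameter, 150 high, origin at the centre of its underside. Leave it alone.
- brush: Glue brush lying on the bench beside the board, about 160 long. Leave it alone.
- jar: Jar standing on the bench past the end stop, 68 in diameter, 85 high, origin at the centre of its underside. Leave it alone.
There are look-alikes about, which are no part of the job. There is more than one size of the case; the job needs the middle-sized.

How it is judged:
By the outcome, as a careful person would: the job done as asked, in the order asked, and still so for the second after the job is handed in, with the robot touching nothing.
It also fails if it takes over 61 s, if anything falls off the work surface, if the arm or the gripper's body presses on something with over 40 N, if the wrist force passes 120 N, or if a joint passes its speed limit or range.

## Working session

There is one attempt and no reset: what is moved stays moved. The work goes in short steps, Python scripts to look and compute and a tool call to move; the robot and the scene stay as the last step left them, time stands still between calls to the robot, and variables do not carry over. Pictures are saved under pics/ and viewed, and the job is handed in when it is done.

Besides the shell and the picture viewer there is one more tool, called after ">>>" by a JSON object that holds its "api" and its "payload". send_rows: Moves the arm, as the interface text tells. Its arguments: {"type":"object","properties":{"deltas":{"type":"array","items":{"type":"array","items":{"type":"array","items":{"type":"number"}}}},"fingers":{"type":"number"}},"required":["deltas"]}

```bash
mkdir -p pics; ls; cat > h.py <<'E'
from rig import robot, eyes, finder
import numpy as np, cv2
from scipy.spatial.transform import Rotation as R
def rot(a):
    a=np.array(a,float)
    if a.shape==(3,3): return a
    if a.shape==(3,): return R.from_rotvec(a).as_matrix()
    return R.from_quat(a).as_matrix()
def shot(n,f=None):
    im=eyes.get_image(n)
    if f: cv2.imwrite('pics/'+f,np.ascontiguousarray(im['pixels'][:,:,::-1]))
    return im
def proj(im,P):
    P=np.atleast_2d(P); c=(P-np.array(im['eye'])[:3])@rot(im['attitude'])
    u=np.stack([c[:,0]/-c[:,2],-c[:,1]/-c[:,2]],1)
    r2=(u**2).sum(1,keepdims=True); u=u*(1+im['k1']*r2)
    K=np.array(im['mtx']); return u@K[:2,:2].T+K[:2,2]
def unproj(im,px,z):
    K=np.array(im['mtx']); px=np.atleast_2d(np.array(px,float))
    d=(px-K[:2,2])@np.linalg.inv(K[:2,:2]).T; u=d.copy()
    for _ in range(30): u=d/(1+im['k1']*(u**2).sum(1,keepdims=True))
    ray=np.c_[u[:,0],-u[:,1],-np.ones(len(u))]@rot(im['attitude']).T
    e=np.array(im['eye'])[:3]; return e+ray*((z-e[2])/ray[:,2])[:,None]
E
python3 - <<'E'
from h import *
s=robot.observe(); print({k:np.round(v,3) for k,v in s.items()}, robot.hold_point_z)
for n in ['top','side','wrist']:
    im=shot(n,n+'0.png'); print(n,{k:v for k,v in im.items() if k!='pixels'})
    for q in ['case','rack','rail_left','glue','jar','brush']:
        print(q,[(np.round(d['bbox']),round(d['p'],2)) for d in finder.recognise(q,im)])
E
```

```text
pics
{'time': np.float64(0.0), 'joint_positions': array([ 1.504,  0.041,  0.084, -0.   , -1.615, -0.334]), 'dq': array([ 0.001, -0.002, -0.   ,  0.001,  0.001,  0.   ]), 'effort': array([ 0.0000e+00, -3.6821e+01,  3.4743e+01,  6.9330e+00, -5.0000e-03,
        0.0000e+00]), 'ee_pos': array([0.234, 0.552, 0.23 ]), 'ee_rot': array([ 1.734e+00, -2.618e+00,  2.000e-03]), 'ft_force': array([-0.409,  0.096, -0.701]), 'ft_torque': array([-0.035,  0.023, -0.029]), 'grip_width': np.float64(0.085)} 0.0187
top {'mtx': array([[464.65133891,   0.        , 318.78268536],
       [  0.        , 464.65133891, 243.50196279],
       [  0.        ,   0.        ,   1.        ]]), 'k1': -0.07233764743948794, 'eye': array([0.34901066, 0.03349955, 0.95189803]), 'attitude': array([ 0.16998921, -0.11070398, -1.5426506 ]), 'shot': 1}
case [(array([243., 170., 311., 231.]), 0.94), (array([139., 188., 197., 241.]), 0.92), (array([109., 327., 215., 439.]), 0.84)]
rack [(array([225., 142., 442., 310.]), 0.72)]
rail_left [(array([350., 186., 432., 220.]), 0.77), (array([326.,  99., 352., 146.]), 0.33)]
glue [(array(
[... 572 characters left out ...]
0.68), (array([324., 331., 357., 376.]), 0.27)]
rack [(array([286., 181., 405., 327.]), 0.72)]
rail_left [(array([369., 244., 380., 304.]), 0.98)]
glue [(array([417., 186., 439., 241.]), 0.59)]
jar [(array([324., 328., 357., 376.]), 0.83)]
brush [(array([410., 250., 432., 317.]), 0.69)]
wrist {'mtx': array([[341.55701163,   0.        , 319.69731317],
       [  0.        , 341.55701163, 245.64437225],
       [  0.        ,   0.        ,   1.        ]]), 'k1': -0.006180894638311857, 'eye': array([0.30885686, 0.52098228, 0.37404876]), 'attitude': array([-0.20867553,  0.31703121, -1.9538073 ]), 'shot': 3}
case [(array([388.,   0., 639., 248.]), 0.56)]
rack []
rail_left []
glue []
jar []
brush []
```

View pics/top0.png

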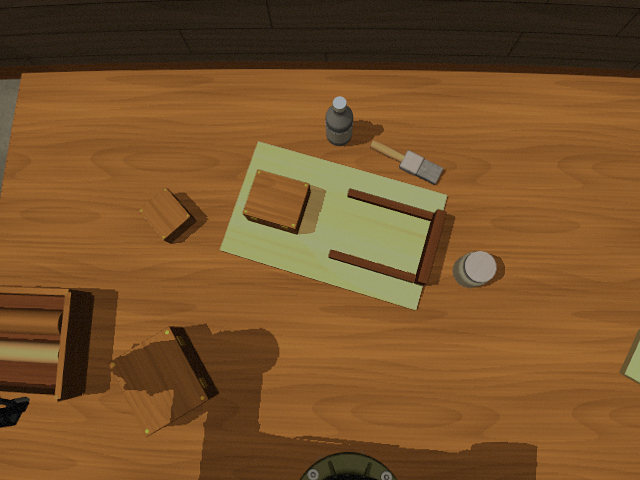

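View pics/side0.png

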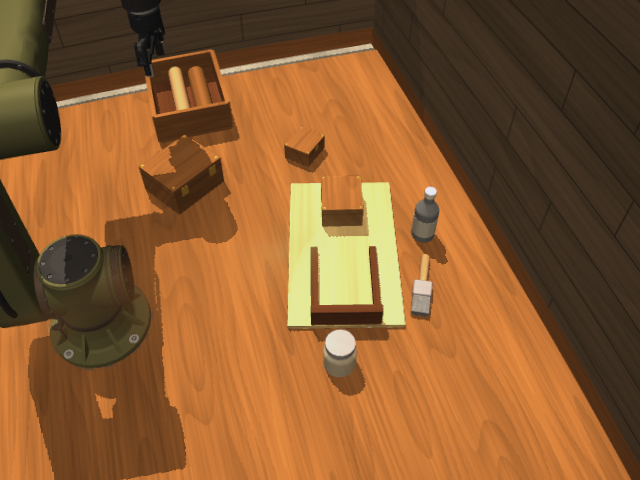

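```bash
python3 - <<'E'
import cv2
a=cv2.imread('pics/top0.png'); cv2.imwrite('pics/top0z.png',cv2.resize(a[130:320,215:455],None,fx=3.2,fy=3.1,interpolation=cv2.INTER_CUBIC))
E
```

```text
(no output)
```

View pics/top0z.png

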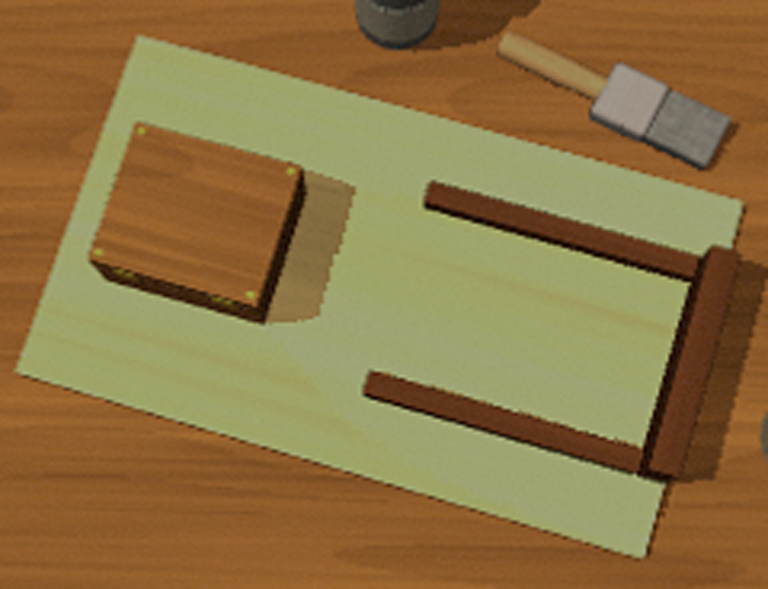

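```bash
cat >> h.py <<'E'
from scipy.optimize import least_squares
def T2(p,q):
    c,s=np.cos(p[2]),np.sin(p[2]); q=np.array(q,float)
    return np.c_[p[0]+c*q[:,0]-s*q[:,1],p[1]+s*q[:,0]+c*q[:,1],q[:,2]]
def fit(obs,p0):  # obs list of (im, pts3 local, px)
    f=lambda p: np.concatenate([(proj(im,T2(p,q))-np.array(px)).ravel() for im,q,px in obs])
    r=least_squares(f,p0,loss='soft_l1'); return r.x,f(r.x).reshape(-1,2)
BOARD=np.array([[-.22,.125,.012],[.2,.125,.012],[.2,-.125,.012],[-.22,-.125,.012]])
RAILS=np.array([[0,.075,.03],[0,.059,.03],[0,-.059,.03],[0,-.075,.03],[.18,.075,.062],[.2,.075,.062],[.2,-.075,.062],[.18,-.075,.062]])
CASE=np.array([[-.055,.048,.072],[.055,.048,.072],[.055,-.048,.072],[-.055,-.048,.072]])
def local(b,p):
    c,s=np.cos(b[2]),np.sin(b[2]); d=np.array(p[:2])-b[:2]
    return np.array([c*d[0]+s*d[1],-s*d[0]+c*d[1],(p[2]-b[2]+np.pi)%(2*np.pi)-np.pi])
E
python3 - <<'E'
from h import *
im=shot('top')
z=lambda l:np.array(l)/[3.2,3.1]+[215,130]-0.3
bp=z([(138,37),(743,203),(647,557),(17,373)])
rp=z([(430,182),(425,205),(368,372),(364,394),(708,247),(738,250),(678,478),(645,472)])
cp=z([(137,122),(303,163),(260,308),(93,260)])
print(np.round(unproj(im,bp,.012),4))
b,r=fit([(im,BOARD,bp),(im,RAILS,rp)],[.35,.1,0]); print('board',b); print(np.round(r,1).tolist())
c,r=fit([(im,CASE,cp)],[.25,.1,b[2]]); print('case',c); print(np.round(r,1).tolist())
print('case in board',local(b,c))
np.save('b.npy',b)
s=cv2.imread('pics/side0.png'); si=shot('side')
a=im['pixels'][:,:,::-1].copy()
for I,A in((im,a),(si,s)):
  for P,pp,col in ((BOARD,b,(0,0,255)),(RAILS,b,(255,0,255)),(CASE,c,(255,255,0))):
    for u in proj(I,T2(pp,P)): cv2.drawMarker(A,tuple(int(round(x)) for x in u),col,cv2.MARKER_CROSS,5,1)
cv2.imwrite('pics/ov.png',np.hstack([cv2.resize(a[130:320,220:450],(400,330)),cv2.resize(s[165:345,275:475],(400,330))]))
for n,p in (('stop',unproj(im,[[430,245]],.06)),):print(n,p)
E
```

```text
[[ 0.7403  0.2094  0.012 ]
 [ 0.627  -0.1935  0.012 ]
 [ 0.3891 -0.1284  0.012 ]
 [ 0.5011  0.2761  0.012 ]]
board [ 0.56100652  0.03229174 -1.84439303]
[[-0.4, -0.2], [0.2, -0.1], [-0.9, 1.2], [-0.9, 0.5], [-0.3, -0.4], [-0.9, -0.7], [0.1, -0.3], [-1.0, 0.1], [1.1, -0.9], [1.5, 1.0], [0.7, 0.5], [0.9, -0.6]]
case [ 0.59713021  0.15481591 -1.82285538]
[[-0.2, -0.2], [0.7, 0.4], [0.3, -0.6], [-1.0, 0.3]]
case in board [-0.1277274   0.00167453  0.02153766]
stop [[ 0.51174267 -0.14664624  0.06      ]]
```

View pics/ov.png

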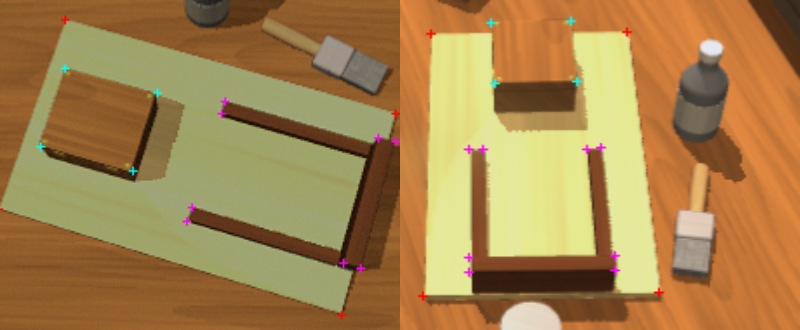

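```bash
python3 - <<'E'
from h import *
b=np.load('b.npy'); s=robot.observe(); M=rot(s['ee_rot']); print(np.round(M,3))
psi=b[2]; X=np.array([np.cos(psi),np.sin(psi),0]); Y=np.array([-X[1],X[0],0])
for sg in (1,-1):
    x=sg*Y; zt=np.array([0,0,-1.]); y=np.cross(zt,x); D=np.c_[x,y,zt]
    print(sg,'turn deg',np.degrees(R.from_matrix(M.T@D).as_rotvec()), 'tool y in board', y@X)
    p=T2(b,[[-.25,0,.13]])[0]; print('target',p,'shift cm',M.T@(p-s['ee_pos'])*100)
im=shot('top')
for q,z in (('glue',0),('jar',0)):
    bb=finder.recognise(q,im)[0]['bbox']; print(q,bb,local(b,np.r_[unproj(im,[[(bb[0]+bb[2])/2,bb[3]]],z)[0][:2],0]))
E
```

```text
[[-0.39  -0.921  0.   ]
 [-0.921  0.39  -0.   ]
 [ 0.    -0.    -1.   ]]
1 turn deg [ 2.14311020e-03 -4.63517592e-03 -9.72889366e+01] tool y in board 1.0
target [0.62855554 0.27299307 0.13      ] shift cm [ 10.33799508 -47.22415087  10.12868374]
-1 turn deg [-4.47677411e-03 -2.06987187e-03  8.27110633e+01] tool y in board -1.0
target [0.62855554 0.27299307 0.13      ] shift cm [ 10.33799508 -47.22415087  10.12868374]
glue [326.0, 97.6, 352.4, 148.3] [-0.04709643  0.16413774  1.84439303]
jar [452.6, 252.5, 496.3, 288.9] [ 0.30467895 -0.0469609   1.84439303]
```

>>> {"api": "send_rows", "payload": {"deltas": [[[0.6,-2.9,0,0,0,5],[1.3,-5.9,0,0,0,10],[1.9,-8.8,0,0,0,15],[2.6,-11.8,0,0,0,20],[3.2,-14.7,0,0,0,25],[3.9,-17.7,0,0,0,31],[4.5,-20.6,0,0,0,36],[5.2,-23.6,0,0,0,41],[5.8,-26.5,0,0,0,46],[6.5,-29.5,0,0,0,51],[7.1,-32.4,0,0,0,56],[7.8,-35.4,0,0,0,62]]], "fingers": 0.18}}

```text
time: 2.3
ee_pos: [0.5306, 0.3416, 0.2314]
ee_rot: [-0.132, 3.139, 0.0]
ft_force: [-0.3, 0.2, -0.4]
grip_width: 0.0504
```

```bash
cat > st.py <<'E'
from h import *
import sys
tx=float(sys.argv[1]); tz=float(sys.argv[2])
b=np.load('b.npy'); s=robot.observe(); M=rot(s['ee_rot']); psi=b[2]; X=np.array([np.cos(psi),np.sin(psi),0]); Y=np.array([-X[1],X[0],0])
D=np.c_[-Y,np.cross([0,0,-1.],-Y),[0,0,-1.]]
ty=float(sys.argv[3]) if len(sys.argv)>3 else 0
p=T2(b,[[tx,ty,tz]])[0]
print('t',s['time'],'pos board',local(b,np.r_[s['ee_pos'][:2],0])[:2],s['ee_pos'],'w',s['grip_width'],'F',np.round(s['ft_force'],1),'q',np.round(s['joint_positions'],2))
print('shift cm',M.T@(p-s['ee_pos'])*100,'turn',np.degrees(R.from_matrix(M.T@D).as_rotvec()))
E
python3 st.py -.25 .13
```

```text
t 2.3 pos board [-0.2895813  -0.11281404] [0.5306323  0.34158406 0.23135144] w 0.050405935690686264 F [-0.3  0.2 -0.4] q [ 0.89  0.12  0.17  0.   -1.62 -0.8 ]
shift cm [-9.18270064 -7.65557426 10.13549207] turn [6.29354523e-03 5.50058293e-03 2.04772602e+01]
```

>>> {"api": "send_rows", "payload": {"deltas": [[[-1.5,-1.3,0,0,0,3.5],[-3.0,-2.6,0,0,0,7],[-4.6,-3.8,0,0,0,10.5],[-6.1,-5.1,2,0,0,14],[-7.7,-6.4,4,0,0,17.5],[-9.2,-7.7,6,0,0,20.5],[-9.2,-7.7,8,0,0,20.5],[-9.2,-7.7,10.1,0,0,20.5],[-9.2,-7.7,10.1,0,0,20.5]]]}}

```text
time: 3.05
ee_pos: [0.6261, 0.2726, 0.1242]
ee_rot: [-0.423, -3.106, 0.007]
ft_force: [-0.7, 0.2, -1.2]
grip_width: 0.0506
```

```bash
python3 st.py -.225 .034; python3 - <<'E'
from h import *
im=shot('wrist','w1.png'); shot('top','t1.png')
a=cv2.imread('pics/w1.png')
b=np.load('b.npy')
for P in (RAILS,BOARD):
  for u in proj(im,T2(b,P)):
    if -1e3<u[0]<2e3 and -1e3<u[1]<2e3: cv2.drawMarker(a,tuple(int(round(x)) for x in u),(255,0,255),cv2.MARKER_CROSS,8,1)
cv2.imwrite('pics/w1o.png',a)
E
```

```text
t 3.05 pos board [-0.24898721 -0.00224863] [0.6261169  0.27262552 0.12421678] w 0.05057639912457075 F [-0.7  0.2 -1.2] q [ 0.7   0.28  0.16 -0.   -1.46 -0.97]
shift cm [-0.2765485  -2.3478944   9.03360431] turn [-0.32683014 -0.36826299  0.15302622]
```

View pics/w1o.png

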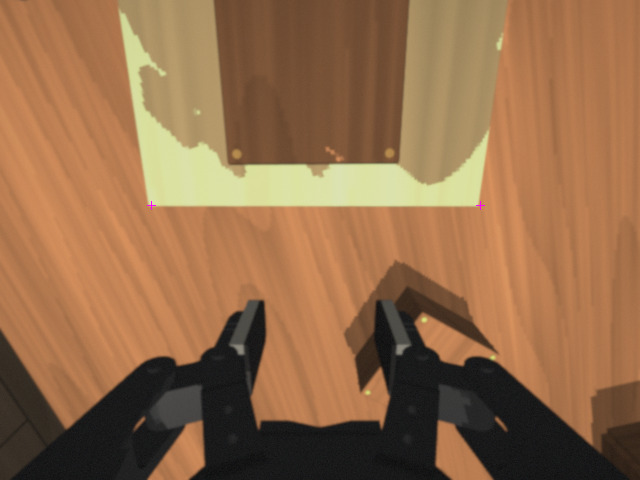

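View pics/t1.png

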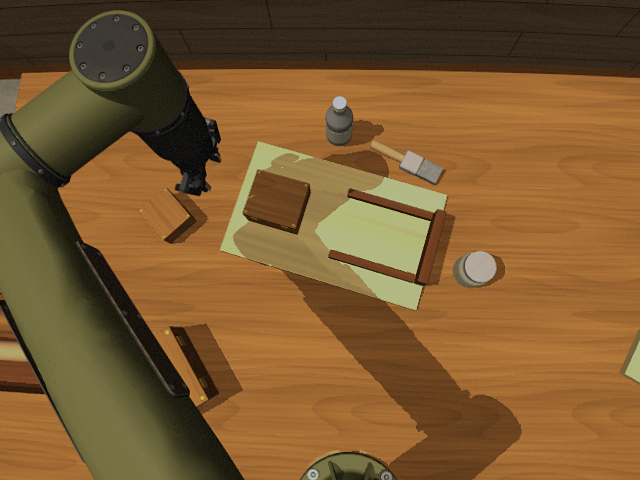

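```bash
python3 - <<'E'
from h import *
b=np.load('b.npy'); im=shot('wrist')
for z in (.072,):
  for p in unproj(im,[[227.5,164],[400,163.5]],z): print('case back corner board',local(b,np.r_[p[:2],0])[:2])
for p in unproj(im,[[150,206],[480.5,206]],.012): print('board corner',local(b,np.r_[p[:2],0])[:2])
for p in unproj(im,[[425,320],[494,357],[367,393]],.04): print('small top',local(b,np.r_[p[:2],0])[:2])
for p in unproj(im,[[405,262],[360,390]],.0): print('small bot?',local(b,np.r_[p[:2],0])[:2])
E
```

```text
case back corner board [-0.18693534  0.05235505]
case back corner board [-0.18646944 -0.04675589]
board corner [-0.22400805  0.13099666]
board corner [-0.22352927 -0.12554293]
small top [-0.30748396 -0.0825163 ]
small top [-0.34142672 -0.14176472]
small top [-0.37722509 -0.04073807]
small bot? [-0.27478372 -0.07383533]
small bot? [-0.40926054 -0.04060675]
```

```bash
python3 st.py -.222 .036
```

```text
t 3.2 pos board [-0.25096721 -0.00041319] [0.62841906 0.27403595 0.13180472] w 0.050395468488071526 F [-0.3 -0.4  1.5] q [ 0.7   0.27  0.16  0.   -1.46 -0.97]
shift cm [-0.01518667 -2.90092642  9.57927684] turn [0.02446168 0.0857039  0.23328522]
```

>>> {"api": "send_rows", "payload": {"deltas": [[[0,-0.6,1.5,0,0,0.2],[0,-1.2,3,0,0,0.2],[0,-1.8,4.5,0,0,0.2],[0,-2.4,6,0,0,0.2],[0,-2.9,7.5,0,0,0.2],[0,-2.9,8.5,0,0,0.2],[0,-2.9,9.2,0,0,0.2],[0,-2.9,9.5,0,0,0.2],[0,-2.9,9.5,0,0,0.2]]]}}

```text
time: 3.95
ee_pos: [0.6204, 0.2464, 0.0356]
ee_rot: [0.427, 3.112, -0.0]
ft_force: [0.3, 0.1, 0.1]
grip_width: 0.0498
```

```bash
python3 - <<'E'
from h import *
im=shot('wrist','w2.png'); shot('side','s2.png')
b=np.load('b.npy'); 
a=cv2.imread('pics/w2.png')
for P in (RAILS,BOARD):
  for u in proj(im,T2(b,P)):
    if -1e3<u[0]<2e3 and -1e3<u[1]<2e3: cv2.drawMarker(a,tuple(int(round(x)) for x in u),(255,0,255),cv2.MARKER_CROSS,8,1)
cv2.imwrite('pics/w2o.png',a)
E
python3 st.py -.198 .036
```

```text
t 4.05 pos board [-0.22235624 -0.00027951] [0.62081719 0.24645303 0.03643132] w 0.05042831058115501 F [-0.2 -0.7 -0. ] q [ 0.68  0.28 -0.01  0.   -1.28 -0.95]
shift cm [-0.02620427 -2.43567579  0.04126249] turn [0.04478542 0.07178635 0.03984535]
```

View pics/w2o.png

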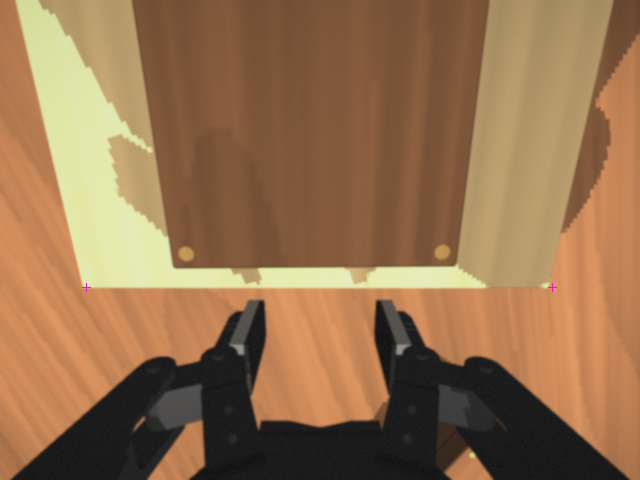

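View pics/s2.png

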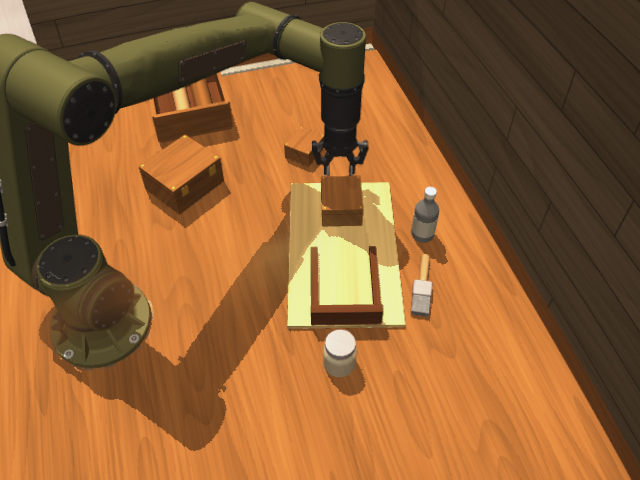

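>>> {"api": "send_rows", "payload": {"deltas": [[[0,-0.3,0,0,0,0],[0,-0.6,0,0,0,0],[0,-0.9,0,0,0,0],[0,-1.2,0,0,0,0],[0,-1.5,0,0,0,0],[0,-1.7,0,0,0,0],[0,-1.9,0,0,0,0],[0,-2.1,0,0,0,0],[0,-2.3,0,0,0,0],[0,-2.5,0,0,0,0],[0,-2.7,0,0,0,0],[0,-2.9,0,0,0,0]]]}}

```text
time: 5.05
ee_pos: [0.6125, 0.2181, 0.0353]
ee_rot: [0.428, 3.112, 0.001]
ft_force: [-0.2, 1.6, 0.1]
grip_width: 0.0503
```

>>> {"api": "send_rows", "payload": {"deltas": [[[0,-0.2,0,0,0,0],[0,-0.4,0,0,0,0],[0,-0.6,0,0,0,0],[0,-0.8,0,0,0,0],[0,-1.0,0,0,0,0],[0,-1.2,0,0,0,0],[0,-1.4,0,0,0,0],[0,-1.6,0,0,0,0],[0,-1.8,0,0,0,0],[0,-2.0,0,0,0,0],[0,-2.2,0,0,0,0],[0,-2.4,0,0,0,0]]]}}

```text
time: 6.05
ee_pos: [0.6059, 0.1947, 0.0353]
ee_rot: [-0.428, -3.112, 0.0]
ft_force: [0.7, 0.9, -1.0]
grip_width: 0.0505
```

```bash
cat > look.py <<'E'
from h import *
import sys
t=sys.argv[1]
im=shot('wrist','w%s.png'%t); im2=shot('top','t%s.png'%t)
b=np.load('b.npy'); 
a=cv2.imread('pics/w%s.png'%t); a2=cv2.imread('pics/t%s.png'%t)
for I,A in ((im,a),(im2,a2)):
 for P in (RAILS,BOARD):
  for u in proj(I,T2(b,P)):
    if -1e3<u[0]<2e3 and -1e3<u[1]<2e3: cv2.drawMarker(A,tuple(int(round(x)) for x in u),(255,0,255),cv2.MARKER_CROSS,6,1)
cv2.imwrite('pics/o%s.png'%t,np.hstack([cv2.resize(a,(480,360)),cv2.resize(a2[130:320,220:450],(320,360))]))
E
python3 look.py 3; python3 st.py .055 .036
```

```text
t 6.15 pos board [-0.16812886 -0.00066073] [0.60579813 0.19434563 0.03530784] w 0.05020935540982651 F [ 0.3 -0.2 -0.2] q [ 0.62  0.2  -0.1   0.   -1.27 -0.9 ]
shift cm [ -0.06806019 -22.31292122  -0.05447077] turn [-0.03789108 -0.0092686  -0.005129  ]
```

View pics/o3.png

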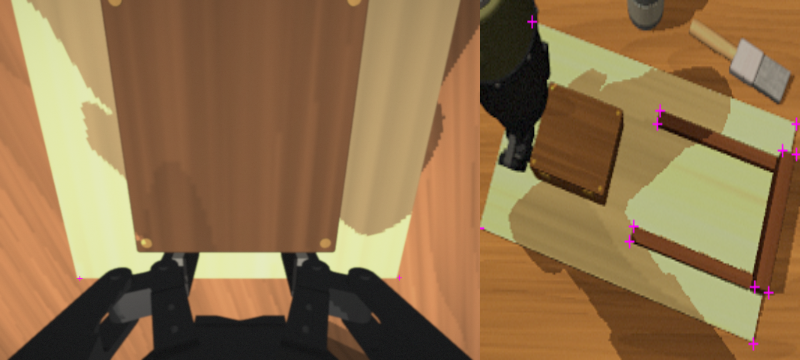

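>>> {"api": "send_rows", "payload": {"deltas": [[[0,-0.2,0,0,0,0],[0,-0.4,0,0,0,0],[0,-0.6,0,0,0,0],[0,-0.8,0,0,0,0],[0,-1.0,0,0,0,0],[0,-1.2,0,0,0,0],[0,-1.4,0,0,0,0],[0,-1.6,0,0,0,0],[0,-1.8,0,0,0,0],[0,-2.0,0,0,0,0],[0,-2.2,0,0,0,0],[0,-2.4,0,0,0,0]]]}}

```text
time: 7.15
ee_pos: [0.5994, 0.1716, 0.0353]
ee_rot: [0.428, 3.112, -0.0]
ft_force: [0.3, 1.3, 0.4]
grip_width: 0.0505
```

>>> {"api": "send_rows", "payload": {"deltas": [[[0,-0.2,0,0,0,0],[0,-0.4,0,0,0,0],[0,-0.6,0,0,0,0],[0,-0.8,0,0,0,0],[0,-1.0,0,0,0,0],[0,-1.2,0,0,0,0],[0,-1.4,0,0,0,0],[0,-1.6,0,0,0,0],[0,-1.8,0,0,0,0],[0,-2.0,0,0,0,0],[0,-2.2,0,0,0,0],[0,-2.4,0,0,0,0]]]}}

```text
time: 8.15
ee_pos: [0.593, 0.1485, 0.0353]
ee_rot: [0.428, 3.112, -0.0]
ft_force: [1.5, 2.3, 0.4]
grip_width: 0.0504
```

```bash
python3 look.py 4; python3 st.py .055 .036
```

```text
t 8.25 pos board [-0.12014443 -0.00064084] [0.59285207 0.14814059 0.03530819] w 0.05016728293966046 F [0.8 1.5 0.6] q [ 0.57  0.13 -0.18  0.   -1.26 -0.85]
shift cm [ -0.06511759 -17.51447687  -0.05879399] turn [-0.03400003 -0.00595532 -0.00340194]
```

View pics/o4.png

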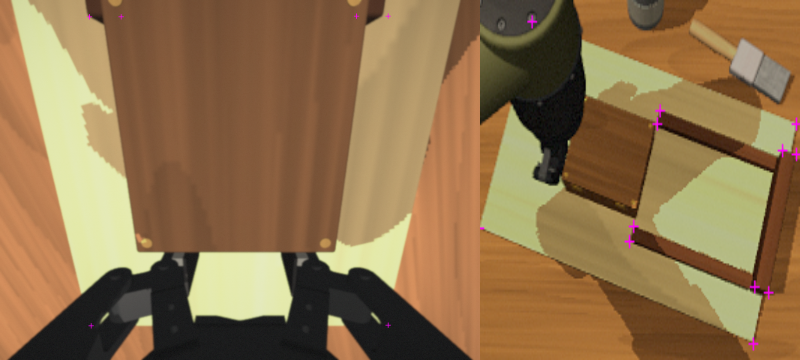

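```bash
python3 - <<'E'
from h import *
b=np.load('b.npy'); im=shot('wrist','w5.png')
for px in ([181,335.5],[449,334],[136,-0],[489,0]):
  p=unproj(im,[px],.072)[0]; print(px,local(b,np.r_[p[:2],0])[:2])
a=cv2.imread('pics/w5.png'); cv2.imwrite('pics/w5z.png',np.hstack([cv2.resize(a[300:370,150:250],(400,280),interpolation=0),cv2.resize(a[300:370,400:500],(400,280),interpolation=0)]))
E
```

```text
[181, 335.5] [-0.10856069  0.04933573]
[449, 334] [-0.10811017 -0.04694928]
[136, 0] [-0.00580755  0.04800356]
[489, 0] [-0.00600711 -0.04564305]
```

View pics/w5z.png

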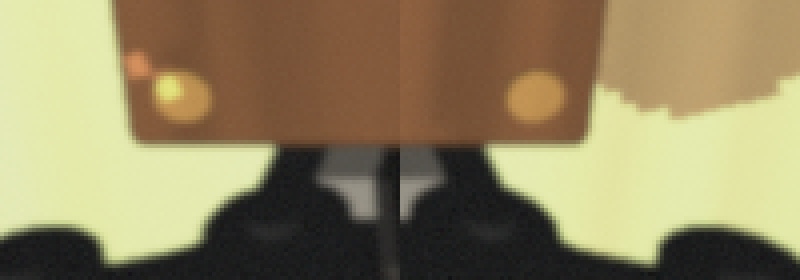

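View pics/w5.png

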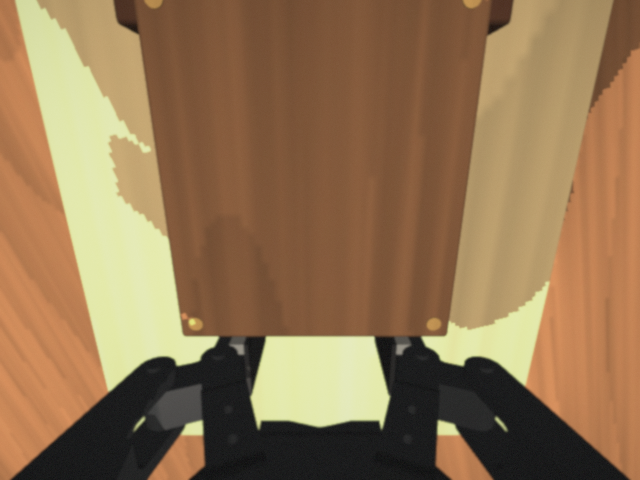

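>>> {"api": "send_rows", "payload": {"deltas": [[[0,-0.2,0,0,0,0],[0,-0.4,0,0,0,0],[0,-0.65,0,0,0,0],[0,-0.9,0,0,0,0],[0,-1.15,0,0,0,0],[0,-1.4,0,0,0,0],[0,-1.65,0,0,0,0],[0,-1.9,0,0,0,0],[0,-2.15,0,0,0,0],[0,-2.4,0,0,0,0],[0,-2.65,0,0,0,0],[0,-2.9,0,0,0,0]]]}}

```text
time: 9.3
ee_pos: [0.5851, 0.1205, 0.0353]
ee_rot: [-0.428, -3.112, 0.0]
ft_force: [-0.2, 2.1, -0.2]
grip_width: 0.0501
```

>>> {"api": "send_rows", "payload": {"deltas": [[[0,-0.25,0,0,0,0],[0,-0.5,0,0,0,0],[0,-0.75,0,0,0,0],[0,-1.0,0,0,0,0],[0,-1.25,0,0,0,0],[0,-1.5,0,0,0,0],[0,-1.75,0,0,0,0],[0,-2.0,0,0,0,0],[0,-2.25,0,0,0,0],[0,-2.5,0,0,0,0],[0,-2.75,0,0,0,0],[0,-3.0,0,0,0,0]]]}}

```text
time: 10.3
ee_pos: [0.577, 0.0916, 0.0353]
ee_rot: [-0.428, -3.112, 0.0]
ft_force: [0.3, 1.8, -0.3]
grip_width: 0.0504
```

```bash
python3 look.py 6; python3 st.py .058 .036
```

```text
t 10.4 pos board [-0.06102973 -0.00068402] [0.57683793 0.09123631 0.03529892] w 0.05026439600486365 F [-0.8 -0.3 -0.4] q [ 0.5   0.06 -0.25  0.   -1.26 -0.77]
shift cm [ -0.07038848 -11.90300768  -0.06171025] turn [-0.04048985 -0.01165959 -0.00962594]
```

View pics/o6.png

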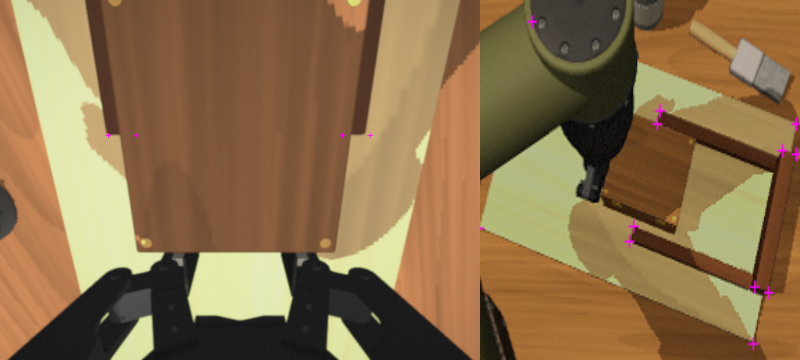

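>>> {"api": "send_rows", "payload": {"deltas": [[[0,-0.25,0,0,0,0],[0,-0.5,0,0,0,0],[0,-0.75,0,0,0,0],[0,-1.0,0,0,0,0],[0,-1.25,0,0,0,0],[0,-1.5,0,0,0,0],[0,-1.75,0,0,0,0],[0,-2.0,0,0,0,0],[0,-2.25,0,0,0,0],[0,-2.5,0,0,0,0],[0,-2.75,0,0,0,0],[0,-3.0,0,0,0,0]]]}}

```text
time: 11.4
ee_pos: [0.5688, 0.0627, 0.0353]
ee_rot: [-0.428, -3.112, 0.0]
ft_force: [0.1, 1.8, -0.5]
grip_width: 0.0504
```

>>> {"api": "send_rows", "payload": {"deltas": [[[0,-0.25,0,0,0,0],[0,-0.5,0,0,0,0],[0,-0.75,0,0,0,0],[0,-1.0,0,0,0,0],[0,-1.25,0,0,0,0],[0,-1.5,0,0,0,0],[0,-1.75,0,0,0,0],[0,-2.0,0,0,0,0],[0,-2.25,0,0,0,0],[0,-2.5,0,0,0,0],[0,-2.75,0,0,0,0],[0,-3.0,0,0,0,0]]]}}

```text
time: 12.4
ee_pos: [0.5608, 0.0338, 0.0353]
ee_rot: [-0.428, -3.112, 0.0]
ft_force: [1.6, 1.1, -0.7]
grip_width: 0.0505
```

>>> {"api": "send_rows", "payload": {"deltas": [[[0,-0.25,0,0,0,0],[0,-0.5,0,0,0,0],[0,-0.75,0,0,0,0],[0,-1.0,0,0,0,0],[0,-1.25,0,0,0,0],[0,-1.5,0,0,0,0],[0,-1.75,0,0,0,0],[0,-2.0,0,0,0,0],[0,-2.2,0,0,0,0],[0,-2.4,0,0,0,0],[0,-2.6,0,0,0,0],[0,-2.7,0,0,0,0]]]}}

```text
time: 13.4
ee_pos: [0.5535, 0.0078, 0.0353]
ee_rot: [-0.428, -3.112, 0.0]
ft_force: [0.5, 1.4, -0.6]
grip_width: 0.05
```

```bash
python3 look.py 7; python3 st.py .058 .036
```

```text
t 13.5 pos board [ 0.02569595 -0.00061898] [0.55346761 0.00771879 0.03539252] w 0.04989610091116961 F [ 0.9  0.3 -0.8] q [ 0.38 -0.02 -0.33  0.   -1.25 -0.65]
shift cm [-0.06180311 -3.23044073 -0.05890596] turn [-0.03272011 -0.00251221  0.00164061]
```

View pics/o7.png

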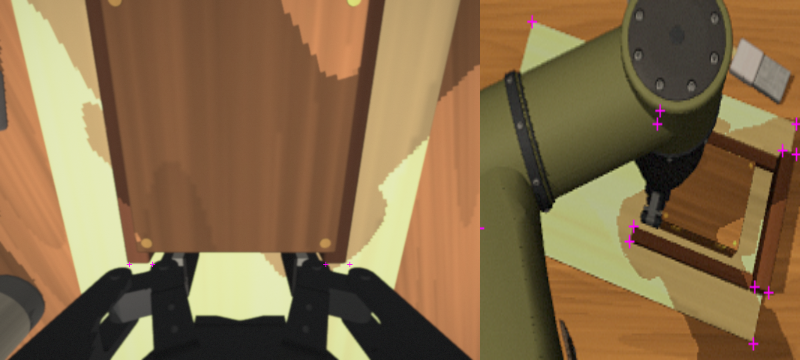

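>>> {"api": "send_rows", "payload": {"deltas": [[[0,-0.2,0,0,0,0],[0,-0.4,0,0,0,0],[0,-0.6,0,0,0,0],[0,-0.8,0,0,0,0],[0,-1.0,0,0,0,0],[0,-1.2,0,0,0,0],[0,-1.4,0,0,0,0],[0,-1.6,0,0,0,0],[0,-1.8,0,0,0,0],[0,-2.0,0,0,0,0],[0,-2.2,0,0,0,0],[0,-2.4,0,0,0,0]]]}}

```text
time: 14.5
ee_pos: [0.5471, -0.0152, 0.0354]
ee_rot: [0.428, 3.112, -0.0]
ft_force: [0.2, 2.7, 0.3]
grip_width: 0.0504
```

>>> {"api": "send_rows", "payload": {"deltas": [[[0,-0.1,0,0,0,0],[0,-0.2,0,0,0,0],[0,-0.3,0,0,0,0],[0,-0.4,0,0,0,0],[0,-0.5,0,0,0,0],[0,-0.5,0,0,0,0]]]}}

```text
time: 15.0
ee_pos: [0.5458, -0.02, 0.0354]
ee_rot: [0.428, 3.112, -0.0]
ft_force: [1.0, 1.7, 1.0]
grip_width: 0.0503
```

```bash
python3 look.py 8; python3 st.py .058 .036;python3 -c "
from h import *
shot('side','s8.png'); a=cv2.imread('pics/s8.png'); cv2.imwrite('pics/s8z.png',cv2.resize(a[200:340,260:460],None,fx=4,fy=4))"
```

```text
t 15.1 pos board [ 0.05447689 -0.00055415] [ 0.54575353 -0.02000916  0.0354038 ] w 0.05047508677330513 F [-0.   1.   1.6] q [ 0.33 -0.04 -0.35  0.   -1.25 -0.61]
shift cm [-0.05535804 -0.35234329 -0.0594845 ] turn [-0.02072521  0.00861482  0.01079288]
```

View pics/o8.png

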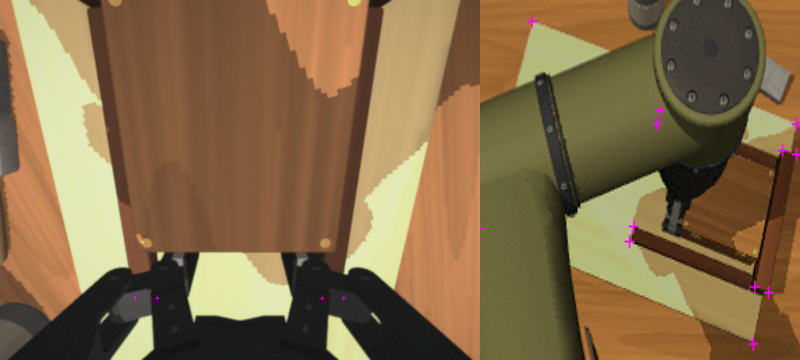

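View pics/s8z.png

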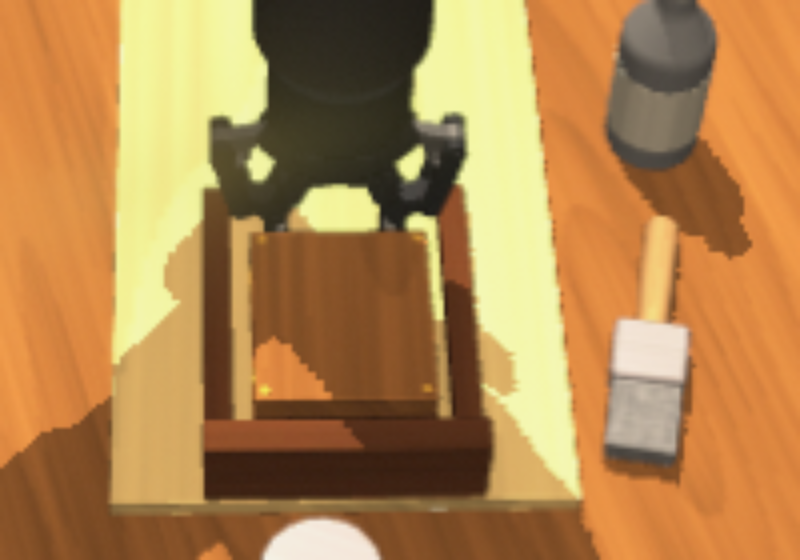

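>>> {"api": "send_rows", "payload": {"deltas": [[[0,-0.05,0,0,0,0],[0,-0.1,0,0,0,0],[0,-0.15,0,0,0,0],[0,-0.2,0,0,0,0],[0,-0.25,0,0,0,0],[0,-0.3,0,0,0,0],[0,-0.3,0,0,0,0]]]}}

```text
time: 15.73
ee_pos: [0.5449, -0.0228, 0.0354]
ee_rot: [0.428, 3.112, -0.0]
ft_force: [0.4, 2.1, 0.9]
grip_width: 0.0505
```

>>> {"api": "send_rows", "payload": {"deltas": [[[0,-0.05,0,0,0,0],[0,-0.1,0,0,0,0],[0,-0.1,0,0,0,0]]]}}

```text
time: 15.98
ee_pos: [0.5447, -0.0238, 0.0354]
ee_rot: [0.428, 3.112, -0.0]
ft_force: [1.0, 2.3, 2.4]
grip_width: 0.0507
```

>>> {"api": "send_rows", "payload": {"deltas": [[[0,-0.05,0,0,0,0],[0,-0.1,0,0,0,0],[0,-0.1,0,0,0,0]]]}}

```text
time: 16.23
ee_pos: [0.5446, -0.0242, 0.0354]
ee_rot: [0.428, 3.112, 0.001]
ft_force: [0.1, 4.5, 1.2]
grip_width: 0.0506
```

>>> {"api": "send_rows", "payload": {"deltas": [[[0,-0.05,0,0,0,0],[0,-0.1,0,0,0,0],[0,-0.1,0,0,0,0]]]}}

```text
time: 16.48
ee_pos: [0.5446, -0.0242, 0.0354]
ee_rot: [0.427, 3.111, 0.004]
ft_force: [2.5, 9.0, 2.5]
grip_width: 0.0505
```

```bash
python3 st.py .058 .036;python3 -c "
from h import *
im=shot('side','s9.png'); a=cv2.imread('pics/s9.png'); cv2.imwrite('pics/s9z.png',cv2.resize(a[200:340,260:460],None,fx=4,fy=4))
shot('wrist','w9.png')"
```

```text
t 16.4833 pos board [ 0.05885217 -0.00053473] [ 0.54459005 -0.02422696  0.03540152] w 0.050499715348257326 F [2.5 9.  2.5] q [ 0.32 -0.04 -0.36 -0.   -1.25 -0.6 ]
shift cm [-0.05356471  0.08534182 -0.059587  ] turn [0.14961729 0.04052413 0.0332056 ]
```

View pics/s9z.png

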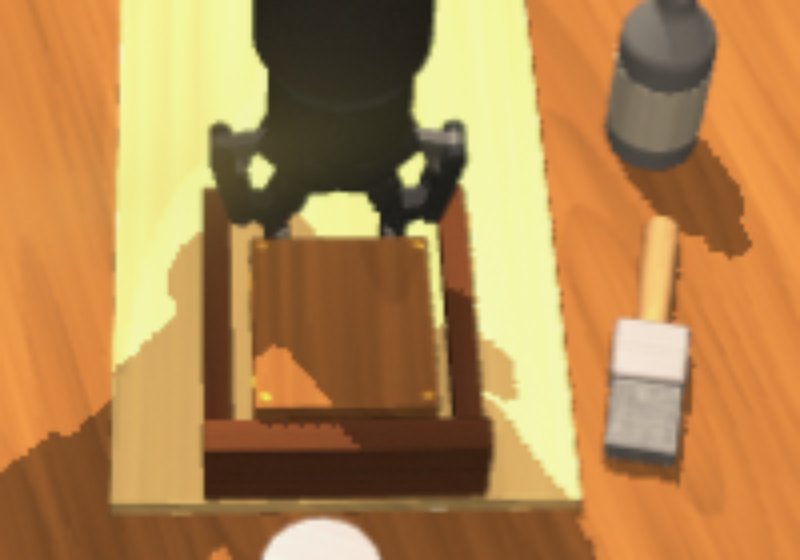

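View pics/w9.png

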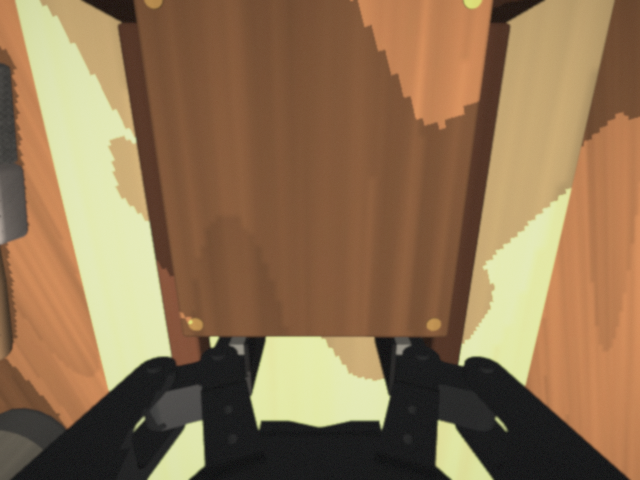

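>>> {"api": "send_rows", "payload": {"deltas": [[[0,0.1,0,0,0,0],[0,0.2,0,0,0,0],[0,0.3,0,0,0,0],[0,0.5,0,0,0,0],[0,0.8,0,0,0,0],[0,1.2,0,0,0,0],[0,1.7,0,0,0,0],[0,2.2,0,0,0,0],[0,2.7,0,0,0,0],[0,3.2,0,0,0,0],[0,3.7,0,0,0,0],[0,4.0,0,0,0,0]]]}}

```text
time: 17.58
ee_pos: [0.5551, 0.0136, 0.0353]
ee_rot: [0.427, 3.112, -0.0]
ft_force: [-0.4, 0.5, 0.2]
grip_width: 0.0505
```

>>> {"api": "send_rows", "payload": {"deltas": [[[0,0,-0.5,0,0,0],[0,0,-1.5,0,0,0],[0,0,-3,0,0,0],[0,0,-4.5,0,0,0],[0,0.5,-6,0,0,0],[0,1.5,-7.5,0,0,0],[0,3,-9,0,0,0],[0,4.5,-10.5,0,0,0],[0,6.5,-12,0,0,0],[0,8.5,-13,0,0,0],[0,10,-14,0,0,0],[0,10.5,-14,0,0,0]]]}}

```text
time: 18.58
ee_pos: [0.5845, 0.1156, 0.1788]
ee_rot: [0.426, 3.108, 0.003]
ft_force: [-0.4, -0.9, 0.1]
grip_width: 0.0506
```

>>> {"api": "send_rows", "payload": {"deltas": [[[0,0,0,0,0,0],[0,0,0,0,0,0],[0,0,0,0,0,0]]]}}

```text
time: 18.83
ee_pos: [0.5828, 0.1132, 0.1748]
ee_rot: [-0.429, -3.111, 0.001]
ft_force: [0.3, -0.1, 0.3]
grip_width: 0.0505
```

```bash
python3 look.py 10; python3 st.py .058 .036;python3 -c "
from h import *
b=np.load('b.npy')
im=shot('side','s10.png'); a=cv2.imread('pics/s10.png'); 
cv2.imwrite('pics/s10z.png',cv2.resize(a[200:340,260:460],None,fx=4,fy=4))
C=T2(b,CASE+[.125,0,0]);a=cv2.imread('pics/w10.png'); im=eyes.get_image('wrist')
print(proj(im,C)); print(proj(eyes.get_image('top'),C))"
```

```text
t 18.9333 pos board [-0.0837434  -0.00071452] [0.58294571 0.11311339 0.17491324] w 0.04998963063360066 F [-0.3 -0.8  0.2] q [ 0.53  0.03 -0.03  0.   -1.51 -0.8 ]
shift cm [ -0.08749995 -14.16524643  13.90050469] turn [-0.03728883 -0.02980774 -0.0356574 ]
[[ 240.42684329    7.95172102]
 [ 225.12656058 -236.88476893]
 [ 409.6208797  -237.4981911 ]
 [ 395.92919852    7.5074679 ]]
[[379.88923542 204.26760629]
 [434.6173025  220.16223279]
 [421.82608961 267.30974008]
 [366.19308379 250.76036181]]
```

View pics/w10.png

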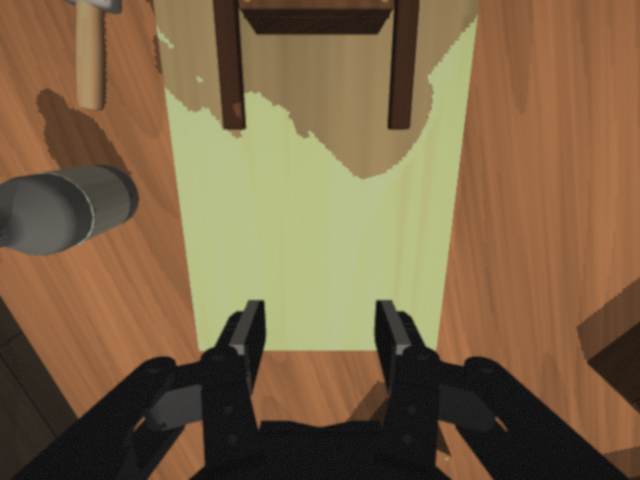

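View pics/s10z.png

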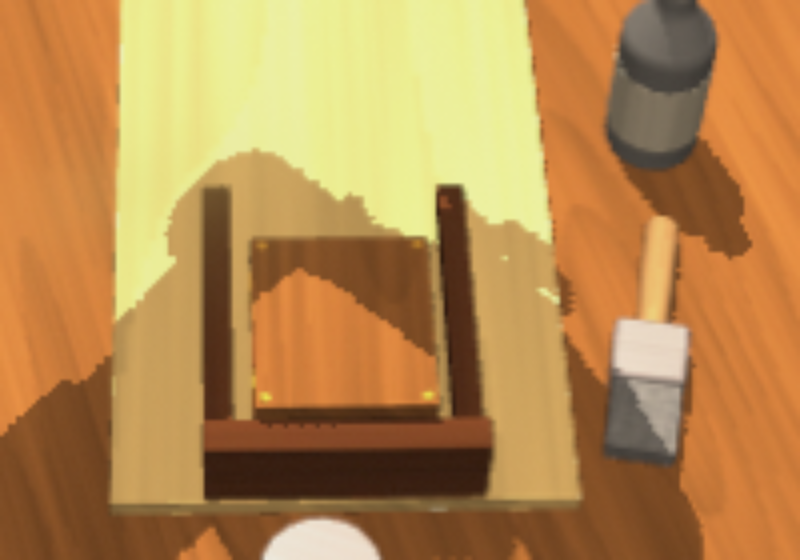

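View pics/t10.png

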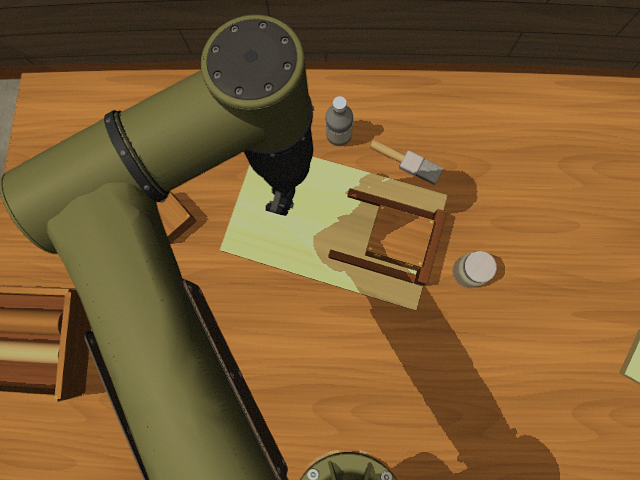

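```bash
python3 -c "
import cv2
a=cv2.imread('pics/t10.png')[175:295,335:465]; b=cv2.imread('pics/w10.png')[0:50,200:440]
a=cv2.resize(a,(600,554),interpolation=2); cv2.imwrite('pics/z1.png',a); cv2.imwrite('pics/z2.png',cv2.resize(b,(768,160),interpolation=2))"
```

```text
(no output)
```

View pics/z1.png

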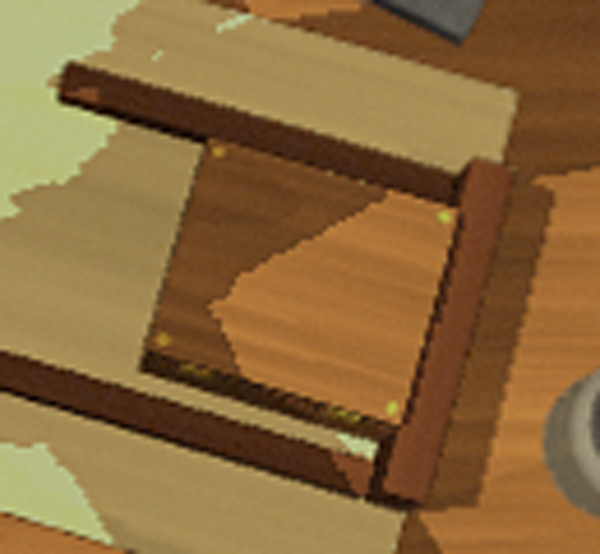

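View pics/z2.png

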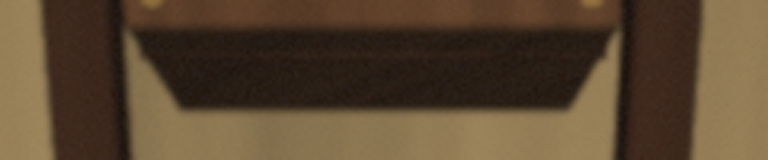

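```bash
python3 -c "
from rig import robot
print(robot.close_job())"
```

```text
the job is handed in; nothing more can be done
None
```

I pushed the middle-sized case down the lane until it met the end stop, and handed the job in at about 19 s of robot time. I set the half-open fingers square across its back face and kept the push at about 24–36 mm/s, easing to 6 mm/s at the stop. The hand then backed off along the lane and lifted clear.

**Home against the stop:** at the end the tool stopped advancing at board x of about 58.8 mm, where 58 was expected. The wrist force rose to about 9 N, the highest in any reading. After the hand left, the final pictures show the case's front edge flush with and parallel to the stop. Its back edge was within about a pixel of where it should be.

**Clear of the rails:** the wrist picture shows the case within about 1–2 mm of the lane's centre, with a gap on both sides. No force reading suggested contact with a rail.

**Other things:** the glue bottle, brush and jar look unmoved in the pictures.

**Disagreement:** when I overlaid the board fit on the side camera, it sat about 3 pixels off. The wrist and top cameras agreed with it to about 1 pixel, so I relied on those two.

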